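# Lift a hot boiled egg out of the egg cooker with tongs

### The arm

A 7-joint arm with a two-finger parallel gripper is mounted at the origin on a cart in front of the work surface, level with it; the furniture and walls round the work are solid. World frame = base frame: x ahead of the robot, y to its left, z up, the work surface at z = 0. Lengths are in m, angles in rad, forces in N, time in s.
With the tool pointing down it reaches from about 0.4 to 0.9 m from the base axis. Payload 5.5 kg.
Tool frame: the origin (TCP) lies between the finger pads; the fingertips stand 22 mm ahead of it and the grasp point (between the pads) lies 3 mm ahead of it (env.finger_overhang is the distance from the TCP to the fingertips, in m); z points along the fingers, y is the direction in which the jaws open and shut (so a half turn about z gives the same grasp; the last joint's range is limited). The gripper opens to 85 mm and grips with 20 to 120 N. Pads are 22 mm wide; open, the fingers measure 114 mm over their backs; the gripper's body (76 mm by 85 mm) begins 54 mm behind the grasp point. The pads swing forward as they close: fully open they stand 13 mm farther back than shut.
Start: joints at [-0.901, 0.501, -0.427, 1.55, 0.221, 1.138, -0.21], TCP at [0.257, 0.597, 0.226] pointing down, gripper open.
Joint ranges: [-2.88, 2.88], [-0.31, 2.03], [-1.54, 1.56], [0.2, 2.42], [-1.41, 4.55], [0.19, 2.02], [-2.57, 2.57]. Speed limits (rad/s): [2.57, 2.57, 3.14, 3.14, 3.14, 3.14, 3.14].

### API

Orientations are given as a 3x3 rotation matrix whose columns are the frame's x, y, z axes.
In Python, from bench import env gives the robot as it stands.
- The arm moves only by the shell command python3 -m crank 'ROWS'. ROWS is JSON, a list of rows, each a list of 5 numbers: the opening in per cent of the stroke, from 0 (shut) to 100 (fully open), then the shift along the tool's x, y, z in m, then the turn about the tool's z in degrees. A call has 1 to 8 rows; each row is the pose to reach, as a shift and turn from the pose measured when the call began, along the tool's axes at that moment; what a row does not reach only later rows make up. A row lasts 1/10 s, in which the tool goes at most 50 mm and 8.59 degrees, less where a joint would pass 70% of its speed; a pose out of reach is approached as far as the arm can. A call with a gripper value outside its range is refused whole. The fingers move at their own pace and stop on an object; the grip force is fixed at half the most. Time passes only in rows, so rows that repeat a pose let the fingers close. It gives the time, the measured TCP pose, the force and the opening at its end, in the units of the state.
- env.observe(): the state, without advancing time (a new reading comes with each control period).
- env.capture(name): name is "scene" or "top" or "wrist"; returns a dict with "img" (420x560x3 uint8, red, green, blue), "K" (3x3 intrinsics, pixels), "extrinsics" (4x4, takes a point from camera to world coordinates). Camera axes: x right, y up, looking along -z (the intrinsics and any distortion apply to the point x, -y, -z); pixel columns grow to the right and rows downward; lengths in m; the calibration is good to about 2 mm. The wrist camera is an equidistant fisheye: a pixel r from the principal point sees the ray r / f radians off the axis. A picture is of the moment at which its call begins. There is no depth.
- env.finish_job(): hands the job in, once; it reports no verdict.
The state is a dict: "t": time; "qpos": joint angles; "dq": joint speeds; "effort": joint torques, N m; "ee_pos": TCP position; "tcp_rot": TCP orientation; "contact_force": force on the tool from outside, world axes, zero at the start; "torque": the same for the moment, N m; "finger_gap": opening from 0.0 (shut) to 1.0 (fully open).
Only numpy, scipy, OpenCV 4.12 (cv2) and the standard library are available. Lean on these libraries where they do the work, as an engineer would, in place of code of your own. Each camera call takes 0.05 s, during which the arm holds its last target.

### The job

The egg in the egg cooker is done and too hot to touch. Lift the clear lid off by its knob and stand it, rim down, on the worktop; then pick up the tongs, close them on the egg, lift it out and hold it in the tongs just above the white bowl, clear of it, so that I can pour cold water over it. Finish while still holding it there; do not drop the egg or touch it with the gripper, and leave the other things where they are.

Things in the scene. Friction and masses are not known exactly. Their poses are not given: they have to be found in the camera images.
- egg_cooker: Round white electric egg cooker, 152 mm across, fixed on the worktop. Origin: centre of its underside, z up. A ledge at 60 mm height carries the lid; the steel tray inside (66 mm up) has three upright steel collars, 36 mm wide, tops at 76 mm, their axes 30 mm from the cooker's axis, 120 degrees apart, the first towards its +y. Timer knob on its -x side.
- lid: Clear plastic dome lid of the cooker, 142 mm across the rim, 107 mm tall with its knob, about 0.14 kg; it rests loosely on the ledge round the tray (2 mm play) and lifts straight up. Origin: centre of the rim's underside, z up.
- lid_knob (a point): Middle of the lid's round black knob: 30 mm across, 18 mm tall, this point 98 mm above the lid's rim on its axis; under the knob the neck is 20 mm across and the dome's crown is 78 mm above the rim.
- egg: Boiled hen's egg, brown shell, 57 mm long, 45 mm across, about 58 g, standing blunt end down in the collar in the cooker's +y direction; its lowest point is about 69 mm above the worktop. Origin: its blunt end; z towards its pointed end.
- egg_middle (a point): Centre of the egg's widest section (45 mm across), 23.5 mm above the blunt end on its axis; about 93 mm above the worktop in the cooker.
- tongs: Sprung steel kitchen tongs lying on their side, 26 mm thick, 0.12 kg. Origin: on the pivot axis, at the underside; x along the centre line from pivot to tips (223 mm; a hanging ring reaches 37 mm behind the pivot), y across, z up. Both arms close alike along y when their black grips are squeezed; a spring (7 N per arm at the grips when open, 10 N on the egg) opens them again.
- tongs_grip (a point): Point on the tongs' centre line midway between the black grips: 90 mm from the pivot, 13 mm above the underside; squeeze here across y. Each grip is 76 mm long (along x) and 18 mm tall (4 to 22 mm above the underside); over their outsides the tongs measure about 55 mm when open, 34 mm when closed on the egg.
- tongs_tips (a point): Point on the tongs' centre line midway between the two cupped tips, 210 mm from the pivot (120 mm ahead of tongs_grip), 13 mm above the underside. The tips are round hollow cups, 26 mm across, made to hold a ball of 45 mm centred on this point; open, they stand about 95 mm apart.
- jaw_left (a joint): Angle (rad) through which each arm of the tongs has closed: 0 open, about 0.12 closed on the egg, 0.21 at most (tips together).
- bowl: Small white china bowl, empty, loose on the worktop, 136 mm across the rim, 55 mm tall, wall 4 mm. Origin: centre of its underside, z up.
- lemon: Yellow lemon, 71 x 53 x 51 mm, lying on the worktop; bystander. Origin: centre of its underside.
- garlic: Garlic bulb, 56 mm across and tall, standing on the worktop; bystander. Origin: centre of its underside.

How it is judged:
On the way, in this order (a step that is already met when the one before it is completed fails the run):
1. the lid stands rim down on the worktop, clear of the cooker and let go (height (world z) of lid below 0.02 m and angle between lid's own z axis and vertical below 0.1 rad and horizontal distance between lid and egg_cooker above 0.12 m and contact force between the fingers and lid below 0.1 N), for 0.2 s.
2. the tongs are gripped and lifted off the worktop (height (world z) of tongs above 0.03 m and contact force between the fingers and tongs above 1 N), for 0.2 s.
3. the egg is lifted clear of its collar in the tongs (height (world z) of egg above 0.1 m and contact force between tongs and egg above 0.5 N), for 0.2 s.
At the end, for the whole second after the job is handed in: The egg hangs in the tongs, still, its middle within 50 mm of the bowl's axis and 90 to 250 mm above the bowl's underside (rim at 55 mm); the gripper holds the tongs, which touch nothing else; lid rim down on the worktop, clear of the cooker; bowl upright (horizontal distance between egg_middle and bowl below 0.05 m and z of egg_middle in the frame of bowl between 0.09 and 0.25 m and contact force between tongs and egg above 0.5 N and contact force between the fingers and tongs above 1 N and contact force between each of the arm, the fingers and egg below 0.1 N and contact force between each of egg, tongs and bowl below 0.05 N and contact force between tongs and egg_cooker below 0.05 N and contact force between tongs and lid below 0.05 N and linear speed of egg below 0.03 m/s and height (world z) of bowl below 0.01 m and angle between each of bowl, lid's own z axis and vertical below 0.1 rad and height (world z) of lid below 0.02 m and horizontal distance between lid and egg_cooker above 0.12 m); the arm keeps its last pose, push and grip.
It fails at once if the robot touches the hot egg (contact force between any of the fingers, the arm and egg above 0.3 N).
It fails at once if the egg falls (height (world z) of egg below 0.05 m).
It fails at once if the lemon or the garlic is disturbed (distance of any of lemon, garlic from where it was at the start of the episode above 0.03 m).
It also fails if it takes over 56 s, if anything falls off the work surface, if the arm or the gripper's body presses on something with over 40 N, if the wrist force passes 120 N, or if a joint passes its speed limit or range.

## Working session

There is one attempt and no reset: what is moved stays moved. The work goes in short steps, Python scripts to look and compute and a shell command to move; the robot and the scene stay as the last step left them, time stands still between calls to the robot, and variables do not carry over. Pictures are saved under pics/ and viewed, and the job is handed in when it is done.

```bash
mkdir -p pics; ls
python3 - <<'E'
from bench import env
import cv2
s=env.observe()
for k in s: print(k,s[k])
for n in ("scene","top","wrist"):
    c=env.capture(n); cv2.imwrite(f"pics/{n}0.png",c["img"][:,:,::-1]); print(n,c["K"],c["extrinsics"],[k for k in c])
E
```

```text
pics
t 0.0
qpos [-0.90080923  0.50187131 -0.42676762  1.55147086  0.22080739  1.13829486
 -0.21029643]
dq [-0.00189172  0.00136912 -0.00153903  0.00042611 -0.0001962  -0.00178202
  0.00108802]
effort [ 4.96228913e-04 -5.69519556e+01 -5.81586555e+00 -2.80941403e+01
  1.07303867e-02  1.20408152e-02 -1.09195106e-07]
ee_pos [0.25695092 0.59627668 0.22523389]
tcp_rot [[-9.18414558e-01  3.95618505e-01 -8.35018727e-04]
 [ 3.95619383e-01  9.18412789e-01 -1.80341972e-03]
 [ 5.34256637e-05 -1.98663652e-03 -9.99998025e-01]]
contact_force [-0.13006798  0.03259933 -0.31011592]
torque [-0.02220034  0.02030126 -0.01064611]
finger_gap 1.0036701226518099
scene [[473.28387426   0.         282.46093651]
 [  0.         473.28387426 214.39077711]
 [  0.           0.           1.        ]] [[-0.51853364  0.3490162  -0.78058347 -0.33718489]
 [-0.85485092 -0.19155063  0.48222221  0.76182257]
 [ 0.01878211  0.91733094  0.39768226  0.56481016]
 [ 0.          0.          0.          1.        ]] ['img', 'K', 'extrinsics']
top [[467.95205157   0.         275.67393622]
 [  0.         467.95205157 205.31769204]
 [  0.           0.           1.        ]] [[ 0.02669611  0.98765529 -0.15435139  0.37632449]
 [-0.99963304  0.02566625 -0.00866144  0.20384698]
 [-0.00459289  0.15452598  0.98797805  1.09593256]
 [ 0.          0.          0.          1.        ]] ['img', 'K', 'extrinsics']
wrist [[325.1922621    0.         274.90990774]
 [  0.         325.1922621  211.11932439]
 [  0.           0.           1.        ]] [[ 0.3955602  -0.88426285 -0.2482163   0.19417592]
 [ 0.91843926  0.38048575  0.10816617  0.62360121]
 [-0.00120456 -0.27075783  0.96264674  0.37422429]
 [ 0.          0.          0.          1.        ]] ['img', 'K', 'extrinsics']
```

View pics/scene0.png

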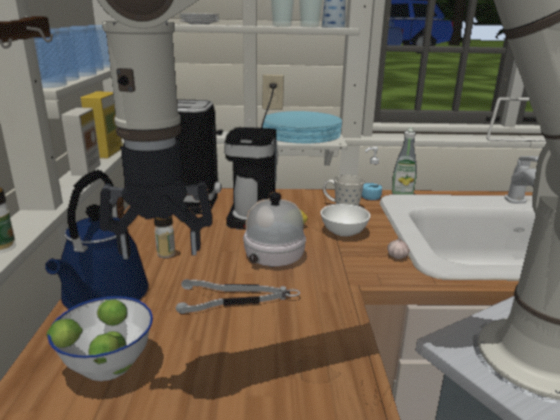

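View pics/top0.png

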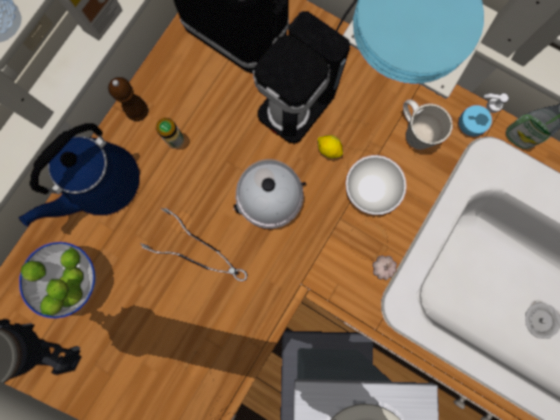

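View pics/wrist0.png

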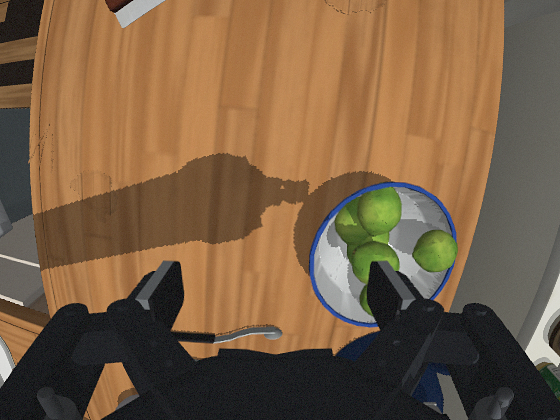

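```bash
cat > h.py <<'E'
import numpy as np, cv2
from bench import env
def ray(c,u,v,fish=False):
    K=c["K"];E=c["extrinsics"]
    x=(u-K[0,2])/K[0,0];y=(v-K[1,2])/K[1,1]
    if fish:
        r=np.hypot(x,y); s=np.sin(r)/r if r>1e-9 else 1.
        d=np.array([x*s,-y*s,-np.cos(r)])
    else: d=np.array([x,-y,-1.])
    return E[:3,3],E[:3,:3]@d
def plane(c,u,v,z,fish=False):
    o,d=ray(c,u,v,fish); return o+d*(z-o[2])/d[2]
def proj(c,p,fish=False):
    E=c["extrinsics"];q=E[:3,:3].T@(np.asarray(p,float)-E[:3,3]);K=c["K"]
    x,y,z=q[0],-q[1],-q[2]
    if fish:
        r=np.hypot(x,y);t=np.arctan2(r,z);x,y=x/r*t,y/r*t
    else: x,y=x/z,y/z
    return np.array([K[0,0]*x+K[0,2],K[1,1]*y+K[1,2]])
def crop(img,u0,v0,u1,v1,s): return cv2.resize(img[v0:v1,u0:u1,::-1],None,fx=s,fy=s,interpolation=cv2.INTER_CUBIC)
def tool(dp,R=None):
    """world shift -> tool axes"""
    R=env.observe()["tcp_rot"] if R is None else R
    return R.T@np.asarray(dp)
E
python3 - <<'E'
from h import *
c=env.capture("top"); 
cv2.imwrite("pics/t1.png",crop(c["img"],130,120,330,295,4)[:600])
c=env.capture("scene"); cv2.imwrite("pics/s1.png",crop(c["img"],165,165,365,315,4))
c=env.capture("top"); cv2.imwrite("pics/t2.png",crop(c["img"],300,120,430,290,3.5))
E
```

```text
(no output)
```

View pics/t1.png

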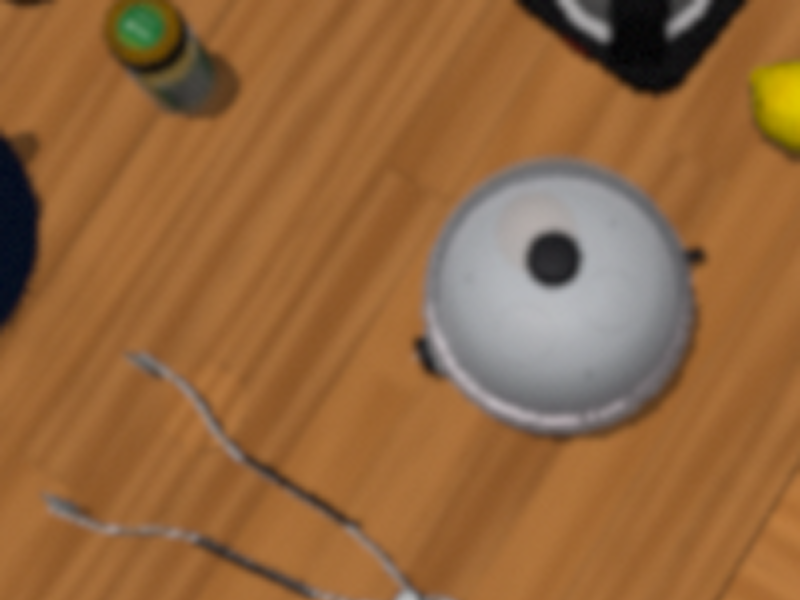

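View pics/s1.png

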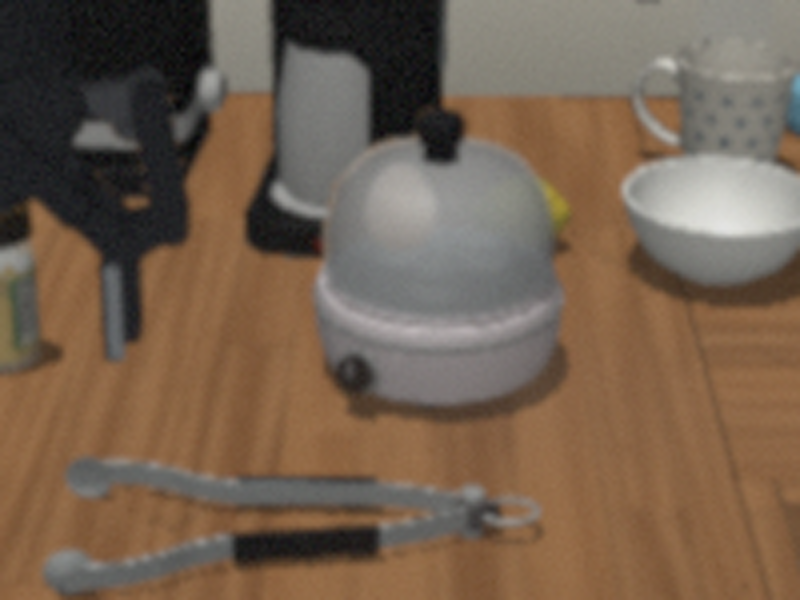

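View pics/t2.png

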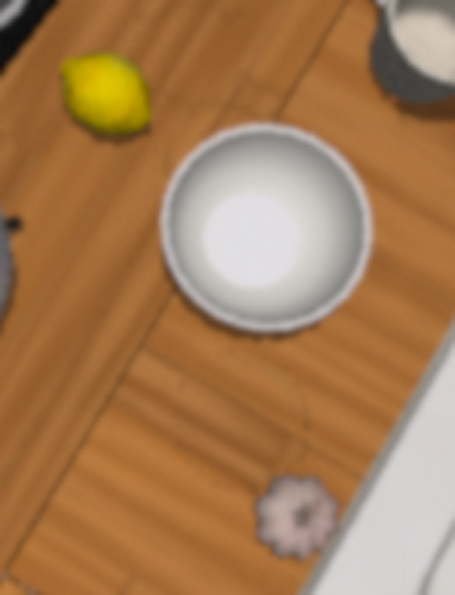

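```bash
python3 - <<'E'
from h import *
c=env.capture("top"); s=env.capture("scene"); np.set_printoptions(precision=4,suppress=True)
T=lambda a,b,z:plane(c,130+a/4,120+b/4,z)
S=lambda a,b,z:plane(s,165+a/4,165+b/4,z)
print("knob",T(553,258,.164),S(440,135,.158))
print("timer T",T(428,355,.03),"S",S(352,372,.03))
print("right thing",T(695,257,.04))
print("blob",T(537,222,.12),S(403,215,.12))
B=lambda a,b,z:plane(c,300+a/3.5,120+b/3.5,z)
# bowl rim ellipse extremes
print("bowl",B(162,228,.055),B(371,228,.055),B(266,124,.055),B(266,331,.055))
print("garlic",B(297,517,.03),"lemon",B(106,95,.025))
print("tip1",T(145,365,.013),S(90,477,.013)); print("tip2",T(65,505,.013),S(72,573,.013))
print("piv",plane(c,233,271,.02),S(472,497,.026)); print("ring",plane(c,240,274,.013),S(520,512,.013))
print("gripA ends",S(235,549,.013),S(378,540,.013), T(240,458,.022),T(350,525,.022))
E
python3 - <<'E'
from h import *
c=env.capture("top"); cv2.imwrite("pics/t3.png",crop(c["img"],135,195,255,290,6))
E
```

```text
knob [0.5643 0.2282 0.164 ] [0.5483 0.2362 0.158 ]
timer T [0.5325 0.302  0.03  ] S [0.5266 0.3067 0.03  ]
right thing [0.592  0.1499 0.04  ]
blob [0.5925 0.2385 0.12  ] [0.5328 0.2695 0.12  ]
bowl [0.5893 0.0543 0.055 ] [ 0.5928 -0.0807  0.055 ] [ 0.6604 -0.0134  0.055 ] [ 0.5238 -0.0125  0.055 ]
garlic [ 0.4068 -0.0369  0.03  ] lemon [0.686 0.088 0.025]
tip1 [0.5248 0.469  0.013 ] [0.5191 0.4715 0.013 ]
tip2 [0.4419 0.5101 0.013 ] [0.4385 0.5116 0.013 ]
piv [0.3905 0.3064 0.02  ] [0.3823 0.3122 0.026 ]
ring [0.3842 0.2908 0.013 ] [0.3746 0.2868 0.013 ]
gripA ends [0.4176 0.4322 0.013 ] [0.3887 0.3649 0.013 ] [0.471  0.4086 0.022 ] [0.4343 0.3435 0.022 ]
```

View pics/t3.png

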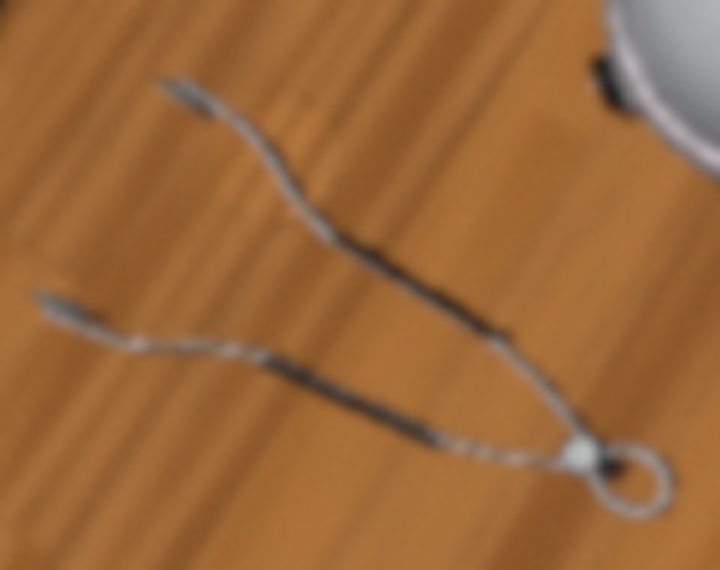

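Run:
```python
from h import *
c=env.capture("top"); np.set_printoptions(precision=4,suppress=True)
for p in [(.27,.48,0),(.25,.5,0),(.28,.46,0),(.564,.228,0)]:
    print(p,proj(c,p), proj(c,(p[0]+.071,p[1],0)),proj(c,(p[0],p[1]+.071,0)),proj(c,(p[0]-.071,p[1],0)))
o=env.observe(); print(o["t"],tool((.564-.257,.228-.596,.03)))
```

```text
(0.27, 0.48, 0) [155.7645 322.345 ] [157.8031 290.7649] [124.775  321.4802] [153.6837 354.5795]
(0.25, 0.5, 0) [146.4244 331.1122] [148.5636 299.3574] [115.3557 330.24  ] [144.2408 363.5268]
(0.28, 0.46, 0) [164.7774 318.1006] [166.7221 286.6036] [133.8225 317.2394] [162.7926 350.2495]
(0.564, 0.228, 0) [269.7398 198.3196] [270.5876 169.1648] [239.8906 197.557 ] [268.8751 228.0549]
0.5 [-0.4276 -0.2165 -0.03  ]
```

```bash
python3 -m crank '[[100,-0.03,-0.015,-0.02,5],[100,-0.075,-0.038,-0.03,13],[100,-0.12,-0.06,-0.03,21],[100,-0.165,-0.083,-0.03,29],[100,-0.21,-0.106,-0.03,37],[100,-0.255,-0.129,-0.03,45],[100,-0.3,-0.152,-0.03,45],[100,-0.33,-0.167,-0.03,45]]'; python3 -c "
from h import *
o=env.observe();print(o['qpos'],o['tcp_rot'],tool(np.array([.564,.228,.26])-o['ee_pos']),o['t'])"
```

```text
t: 1.3
ee_pos: [0.4964, 0.3095, 0.2566]
tcp_rot: [[-0.367, 0.93, 0.001], [0.93, 0.367, -0.001], [-0.001, 0.001, -1.0]]
contact_force: [0.7, -0.1, 0.1]
finger_gap: 0.998
[-0.47143288  0.32910859 -0.16668272  1.69403839  0.06120024  1.12292487
 -0.28039093] [[-3.66674944e-01  9.30348226e-01  1.29012997e-03]
 [ 9.30348161e-01  3.66676205e-01 -9.27578668e-04]
 [-1.33603113e-03  8.60150186e-04 -9.99998738e-01]] [-0.10063116  0.03297991 -0.00320335] 1.3
```

```bash
python3 -m crank '[[100,-0.04,0.013,-0.003,0],[100,-0.08,0.026,-0.003,0],[100,-0.1,0.033,-0.003,0],[100,-0.1,0.033,-0.003,0]]'; python3 -c "
from h import *
c=env.capture('wrist');cv2.imwrite('pics/w1.png',c['img'][:,:,::-1])
p=(.564,.228,.167)
print(proj(c,p,True),[proj(c,(.564+a,.228+b,.167),True) for a,b in((.015,0),(-.015,0),(0,.015),(0,-.015))])"
```

```text
t: 1.7
ee_pos: [0.5666, 0.2237, 0.2597]
tcp_rot: [[-0.36, 0.933, 0.003], [0.933, 0.36, -0.003], [-0.004, 0.001, -1.0]]
contact_force: [0.8, 0.9, -0.4]
finger_gap: 0.999
[273.37386136 205.15898174] [array([291.4887046 , 211.91002411]), array([255.06054583, 198.34687693]), array([280.48146736, 187.30506377]), array([266.47596492, 222.50801123])]
```

View pics/w1.png

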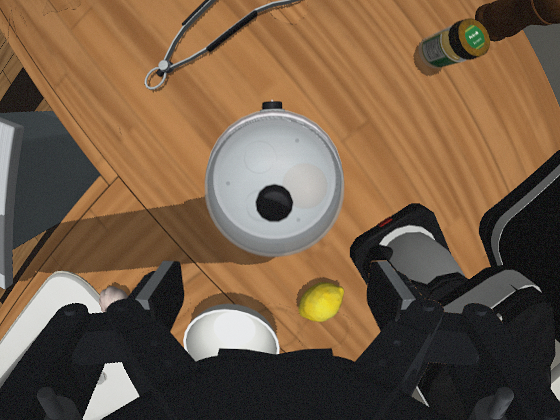

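```bash
python3 -m crank '[[100,0.0055,0,0.03,0],[100,0.0055,0,0.06,0],[100,0.0055,0,0.085,0],[100,0.0055,0,0.094,0],[20,0.0055,0,0.094,0],[20,0.0055,0,0.094,0],[20,0.0055,0,0.094,0],[20,0.0055,0,0.094,0]]';python3 -m crank '[[20,0,0,0,0],[20,0,0,0,0],[20,0,0,0,0]]'; python3 -c "
from h import *
c=env.capture('wrist');cv2.imwrite('pics/w2.png',c['img'][:,:,::-1])"
```

```text
t: 2.55
ee_pos: [0.5639, 0.232, 0.1672]
tcp_rot: [[-0.363, 0.932, 0.004], [0.932, 0.363, -0.0], [-0.002, 0.003, -1.0]]
contact_force: [0.0, -0.2, -0.4]
finger_gap: 0.328
t: 2.85
ee_pos: [0.564, 0.2321, 0.1675]
tcp_rot: [[-0.363, 0.932, 0.004], [0.932, 0.363, -0.0], [-0.002, 0.004, -1.0]]
contact_force: [-0.0, -0.0, -0.4]
finger_gap: 0.203
```

View pics/w2.png

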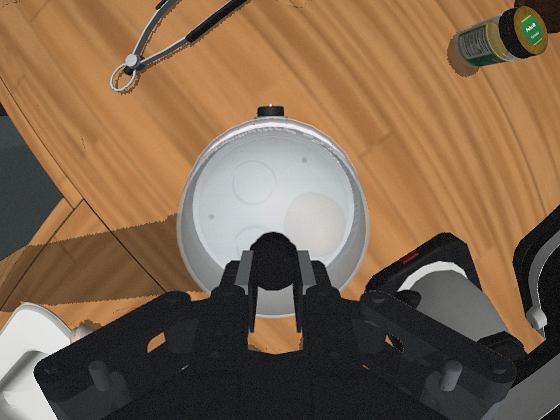

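```bash
python3 -m crank '[[5,0,0,0,0],[5,0,0,0,0],[5,0,0,0,0]]';python3 -c "
from h import *
c=env.capture('scene');cv2.imwrite('pics/s2.png',crop(c['img'],205,140,345,280,4))
c=env.capture('wrist');cv2.imwrite('pics/w3.png',crop(c['img'],180,200,380,350,4))"
```

```text
t: 3.2
ee_pos: [0.5639, 0.232, 0.1673]
tcp_rot: [[-0.363, 0.932, 0.004], [0.932, 0.363, -0.0], [-0.002, 0.003, -1.0]]
contact_force: [-0.3, -0.4, -0.4]
finger_gap: 0.05
```

View pics/s2.png

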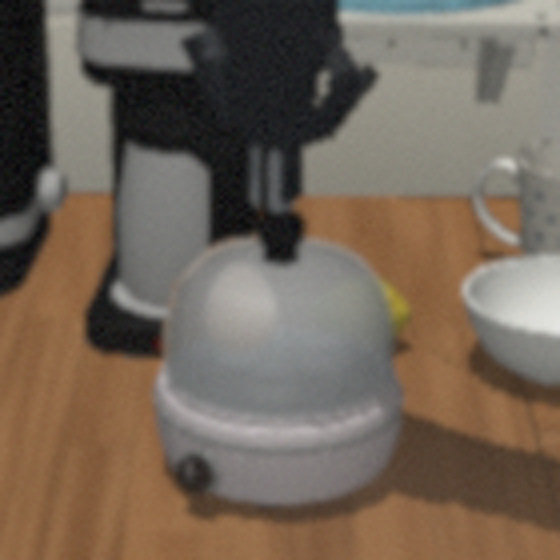

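View pics/w3.png

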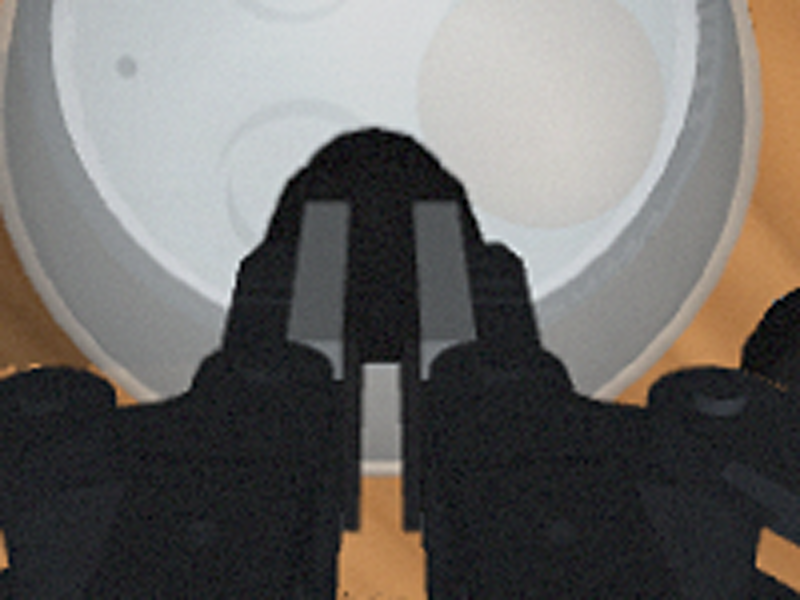

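```bash
python3 -c "
from h import *
o=env.observe();R=o['tcp_rot'];p=o['ee_pos']
print(env.finger_overhang)
for n in ('scene','top','wrist'):
    c=env.capture(n);f=n=='wrist'
    for k in (0,.003,.022): print(n,k,proj(c,p+R[:,2]*k,f), end=' ')
    for z in (.149,.158,.167): print('knob',z,proj(c,(.565,.229,z),f))
c=env.capture('top');cv2.imwrite('pics/t4.png',crop(c['img'],210,120,330,240,5))
c=env.capture('scene');cv2.imwrite('pics/s3.png',crop(c['img'],235,160,315,220,10))
"
```

```text
0.022
scene 0 [273.22480013 192.64863519] scene 0.003 [273.20867765 193.83507583] scene 0.022 [273.10736847 201.29033806] knob 0.149 [273.99996994 199.47459533]
knob 0.158 [274.04424653 195.9474515 ]
knob 0.167 [274.08880628 192.3977519 ]
top 0 [266.3393879  184.32273157] top 0.003 [266.37594248 184.61110009] top 0.022 [266.6022556  186.39641932] knob 0.149 [268.03174827 185.5953541 ]
knob 0.158 [267.94043407 184.73116323]
knob 0.167 [267.84740528 183.85074561]
wrist 0 [274.46798034 262.19696122] wrist 0.003 [274.47654092 259.74974321] wrist 0.022 [274.52500449 245.94860459] knob 0.149 [274.2957769  253.69555885]
knob 0.158 [274.3217415  260.36332787]
knob 0.167 [274.35052859 267.69099976]
```

View pics/t4.png

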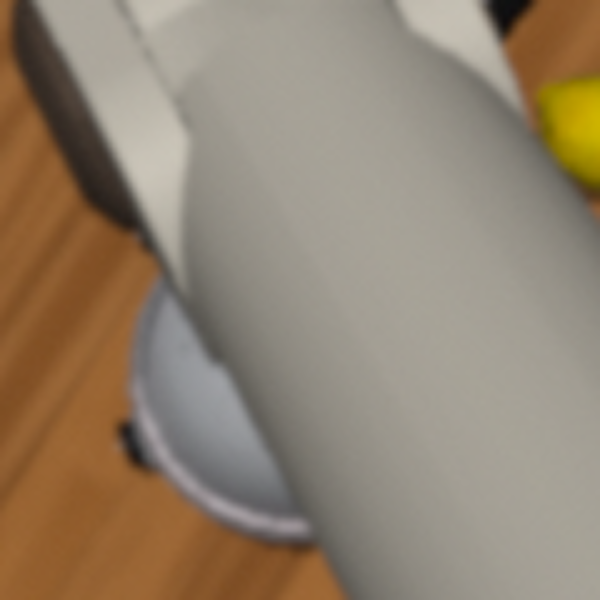

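View pics/s3.png

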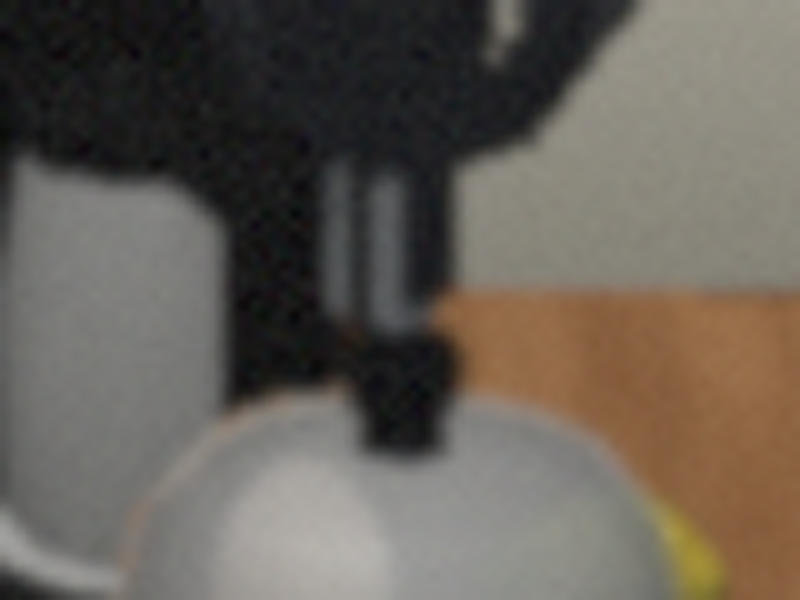

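```bash
python3 -c "
from h import *
from scipy.optimize import least_squares as L
c=env.capture('wrist')
top=env.capture('top')
P=[((131,60),(232,270.5),.026),((270,111),(237,208.7),.03),((124,78),(240.2,274.6),.013)]
pts=[(np.array(w),plane(top,*t,z)) for w,t,z in P]
for w,p in pts: print(w,p,proj(c,p,True))
def f(d):
    c2=dict(c);E=c['extrinsics'].copy();E[:3,3]+=d;c2['extrinsics']=E
    return np.concatenate([proj(c2,p,True)-w for w,p in pts])
print(L(f,np.zeros(3)))
" | grep -v '^ *\(jac\|grad\)'
```

```text
[131  60] [0.39147281 0.30816256 0.026     ] [131.7362382   59.92676685]
[270 111] [0.5326557  0.30205171 0.03      ] [269.85811925 112.5133634 ]
[124  78] [0.38286281 0.29026698 0.013     ] [123.90860369  77.00398723]
     message: `ftol` termination condition is satisfied.
     success: True
      status: 2
         fun: [ 5.661e-01 -2.558e-01 -4.204e-01  1.253e+00 -2.503e-01
               -1.181e+00]
           x: [ 3.111e-04 -1.296e-04  1.281e-04]
        cost: 1.7954356071381896
               [-2.417e+02  9.904e+02  1.649e+02]
               ...
               [-8.222e+02 -3.234e+02  4.293e+02]
               [-2.425e+02  9.536e+02  1.073e+02]]
  optimality: 2.605388829124422e-06
 active_mask: [ 0.000e+00  0.000e+00  0.000e+00]
        nfev: 4
        njev: 4
```

```bash
python3 -c "
from h import *
c=env.capture('wrist');o=env.observe();R=o['tcp_rot'];p=o['ee_pos']
im=crop(c['img'],200,200,350,312,5).copy()
def dr(pts,col):
    for q in pts:
        u=(proj(c,q,True)-[200,200])*5; cv2.circle(im,tuple(int(a) for a in u),2,col,-1)
th=np.linspace(0,6.28,40)
for z,col in((.149,(0,0,255)),(.167,(0,255,0))): dr([(.565+.015*np.cos(a),.229+.015*np.sin(a),z) for a in th],col)
dr([p+R[:,2]*.022+R[:,1]*s*.004+R[:,0]*x for s in(-1,1) for x in np.linspace(-.011,.011,8)],(255,255,0))
dr([p+R[:,2]*.0+R[:,1]*s*.004+R[:,0]*x for s in(-1,1) for x in np.linspace(-.011,.011,8)],(255,0,255))
cv2.imwrite('pics/w4.png',im)
c=env.capture('scene')
im=crop(c['img'],235,160,315,220,10).copy()
def dr(pts,col):
    for q in pts:
        u=(proj(c,q)-[235,160])*10; cv2.circle(im,tuple(int(a) for a in u),2,col,-1)
for z,col in((.149,(0,0,255)),(.167,(0,255,0))): dr([(.565+.015*np.cos(a),.229+.015*np.sin(a),z) for a in th],col)
dr([p+R[:,2]*.022+R[:,1]*s*.004+R[:,0]*x for s in(-1,1) for x in np.linspace(-.011,.011,8)],(255,255,0))
dr([p+R[:,2]*.0+R[:,1]*s*.004+R[:,0]*x for s in(-1,1) for x in np.linspace(-.011,.011,8)],(255,0,255))
cv2.imwrite('pics/s4.png',im)
"
```

```text
(no output)
```

View pics/w4.png

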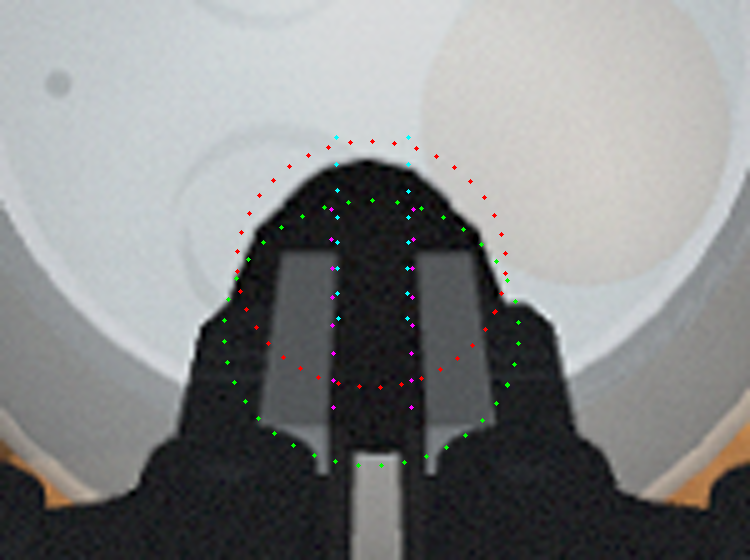

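View pics/s4.png

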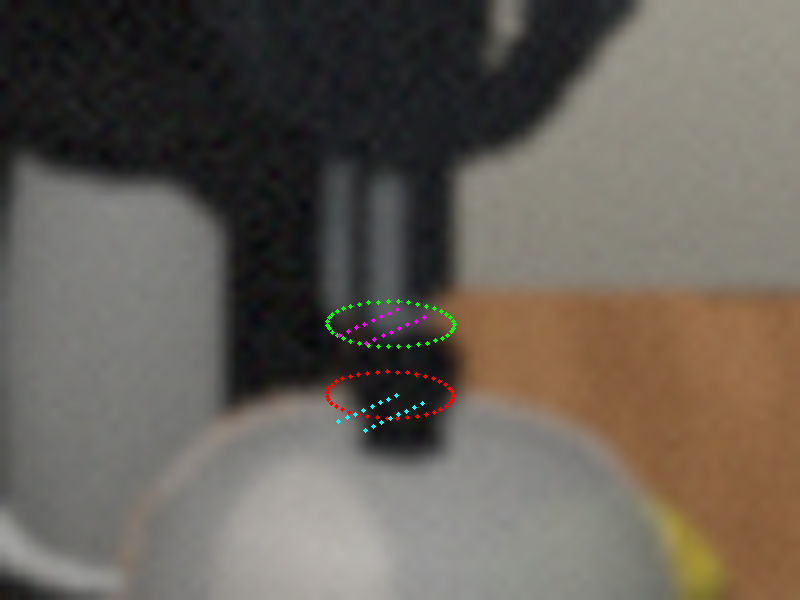

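```bash
python3 -m crank '[[70,0,0,0,0],[70,0,0,0,0],[70,0,0,0,0],[70,-0.004,0,0,0],[70,-0.004,0,0.008,0],[70,-0.004,0,0.017,0],[70,-0.004,0,0.017,0]]';python3 -m crank '[[20,0,0,0,0],[20,0,0,0,0],[20,0,0,0,0],[20,0,0,0,0],[20,0,0,0,0]]'
python3 -c "
from h import *
c=env.capture('scene');cv2.imwrite('pics/s5.png',crop(c['img'],235,160,315,220,10))"
```

```text
t: 4.45
ee_pos: [0.5641, 0.2276, 0.1483]
tcp_rot: [[-0.363, 0.932, 0.001], [0.932, 0.363, -0.002], [-0.002, 0.0, -1.0]]
contact_force: [-0.2, -0.2, 0.1]
finger_gap: 0.704
t: 4.95
ee_pos: [0.5643, 0.2278, 0.1485]
tcp_rot: [[-0.363, 0.932, 0.001], [0.932, 0.363, -0.001], [-0.002, 0.001, -1.0]]
contact_force: [0.2, 0.8, -0.0]
finger_gap: 0.317
```

View pics/s5.png

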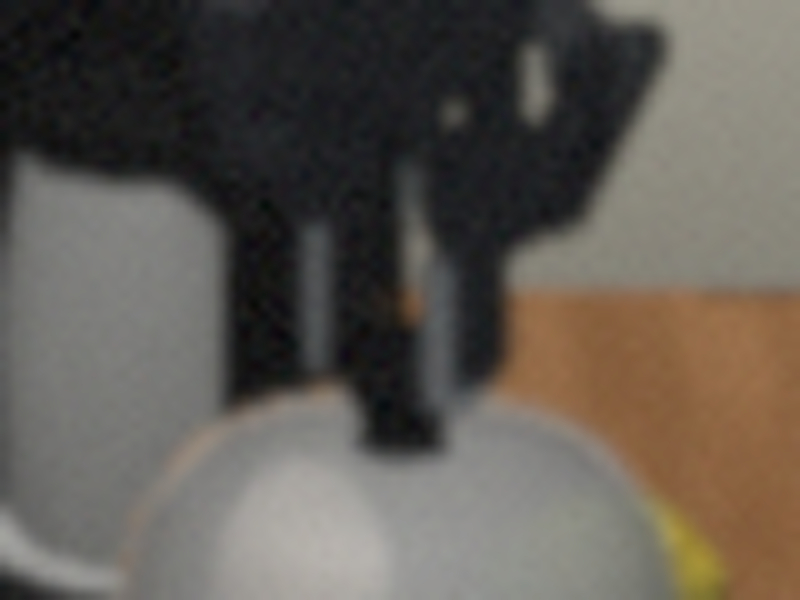

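```bash
python3 -m crank '[[10,0,0,0,0],[10,0,0,-0.01,0],[10,0,0,-0.03,0],[10,0,0,-0.055,0],[10,0,0,-0.08,0],[10,0,0,-0.105,0],[10,0,0,-0.125,0],[10,0,0,-0.13,0]]'
python3 -c "
from h import *
c=env.capture('scene');cv2.imwrite('pics/s6.png',crop(c['img'],185,100,365,250,4))
o=env.observe();print(o['contact_force'],tool(np.array([.27,.475,.28])-o['ee_pos']))"
```

```text
t: 5.8
ee_pos: [0.5654, 0.2285, 0.2819]
tcp_rot: [[-0.363, 0.932, 0.006], [0.932, 0.363, 0.001], [-0.002, 0.006, -1.0]]
contact_force: [0.8, -0.1, -1.2]
finger_gap: 0.315
[ 0.3651979   0.04285304 -0.62459227] [ 3.36869942e-01 -1.85492773e-01 -2.91054999e-04]
```

View pics/s6.png

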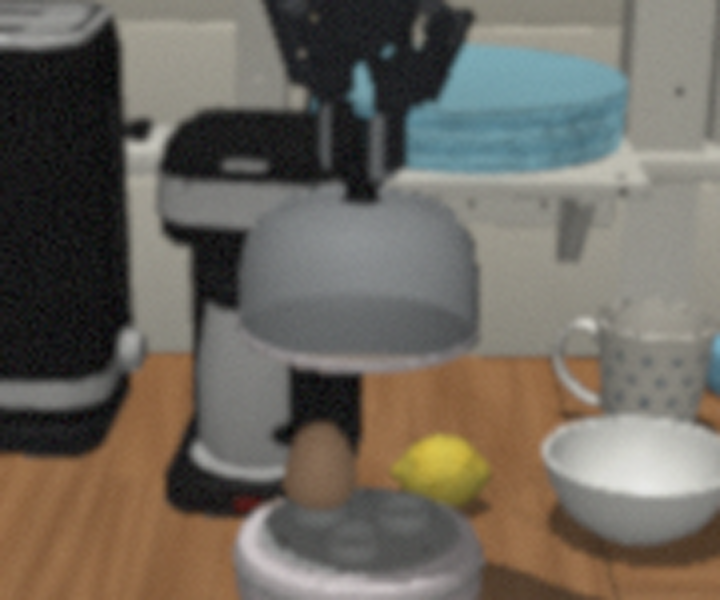

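```bash
python3 -m crank '[[10,0.025,-0.014,0,0],[10,0.065,-0.036,0,0],[10,0.11,-0.061,0,0],[10,0.155,-0.085,0,0],[10,0.2,-0.11,0,0],[10,0.245,-0.135,0,0],[10,0.285,-0.157,0,0],[10,0.31,-0.171,0,0]]'
python3 -c "
from h import *
o=env.observe();print(o['qpos'],tool(np.array([.27,.475,.15])-o['ee_pos']))"
```

```text
t: 6.65
ee_pos: [0.2883, 0.4572, 0.2788]
tcp_rot: [[-0.368, 0.93, 0.002], [0.93, 0.368, -0.0], [-0.001, 0.002, -1.0]]
contact_force: [0.1, 0.4, -1.2]
finger_gap: 0.316
[-0.78505503  0.23919482 -0.32311374  1.76959922  0.08509477  1.1452617
 -0.75834021] [ 0.023389   -0.01078141  0.12874014]
```

```bash
python3 -m crank '[[10,0.015,-0.007,0.03,0],[10,0.023,-0.011,0.07,0],[10,0.023,-0.011,0.11,0],[10,0.023,-0.011,0.145,0],[10,0.023,-0.011,0.17,0],[10,0.023,-0.011,0.178,0],[10,0.023,-0.011,0.18,0]]'
python3 -c "
from h import *
c=env.capture('scene');cv2.imwrite('pics/s7.png',crop(c['img'],40,100,320,310,2.8))"
```

```text
t: 7.35
ee_pos: [0.2693, 0.4734, 0.0972]
tcp_rot: [[-0.368, 0.93, 0.0], [0.93, 0.368, -0.003], [-0.003, -0.001, -1.0]]
contact_force: [0.6, 0.2, -1.7]
finger_gap: 0.316
```

View pics/s7.png

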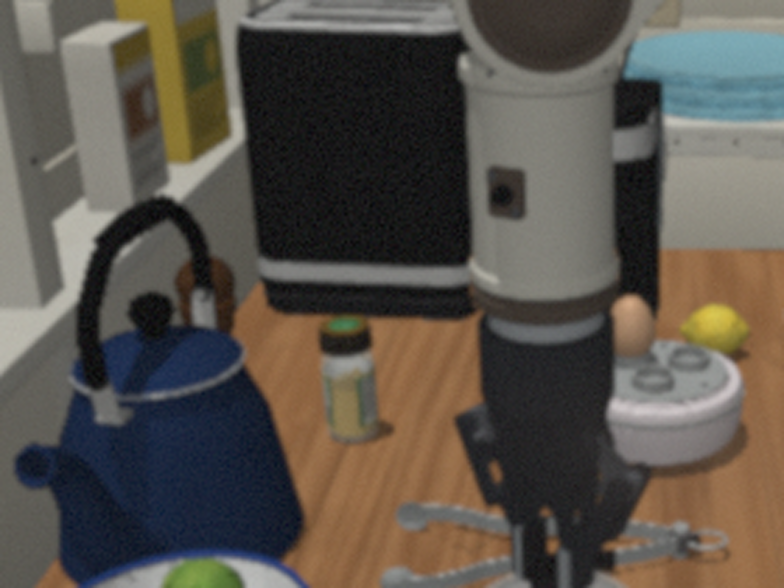

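Above the worktop by about 9 mm; lower slowly until contact.

```bash
python3 -m crank '[[10,0,0,0.004,0],[10,0,0,0.007,0],[10,0,0,0.009,0],[10,0,0,0.01,0]]'; python3 -m crank '[[10,0,0,0.001,0],[10,0,0,0.001,0]]'
```

```text
t: 7.8
ee_pos: [0.2701, 0.4745, 0.0886]
tcp_rot: [[-0.367, 0.93, 0.002], [0.93, 0.367, -0.001], [-0.001, 0.002, -1.0]]
contact_force: [-0.7, -0.7, -0.1]
finger_gap: 0.32
t: 8.0
ee_pos: [0.2704, 0.4747, 0.0882]
tcp_rot: [[-0.367, 0.93, 0.003], [0.93, 0.367, 0.0], [-0.001, 0.002, -1.0]]
contact_force: [-0.2, -0.6, 1.8]
finger_gap: 0.317
```

```bash
python3 -m crank '[[60,0,0,0,0],[80,0,0,0,0],[100,0,0,0,0],[100,0,0,-0.01,0],[100,0,0,-0.04,0],[100,0,0,-0.08,0],[100,0,0,-0.12,0],[100,0,0,-0.15,0]]'
python3 -c "
from h import *
c=env.capture('scene');cv2.imwrite('pics/s8.png',c['img'][:,:,::-1])
c=env.capture('wrist');cv2.imwrite('pics/w8.png',c['img'][:,:,::-1])
c=env.capture('top');cv2.imwrite('pics/t8.png',crop(c['img'],80,130,430,390,2.2))
"
```

```text
t: 8.8
ee_pos: [0.2701, 0.4755, 0.2416]
tcp_rot: [[-0.368, 0.93, 0.004], [0.93, 0.368, 0.003], [0.001, 0.005, -1.0]]
contact_force: [-0.3, 1.4, 1.0]
finger_gap: 0.999
```

View pics/s8.png

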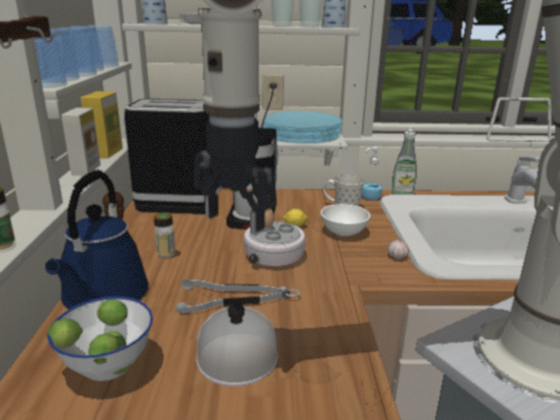

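View pics/w8.png

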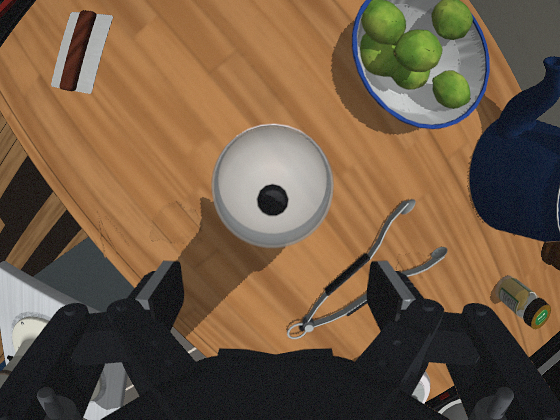

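View pics/t8.png

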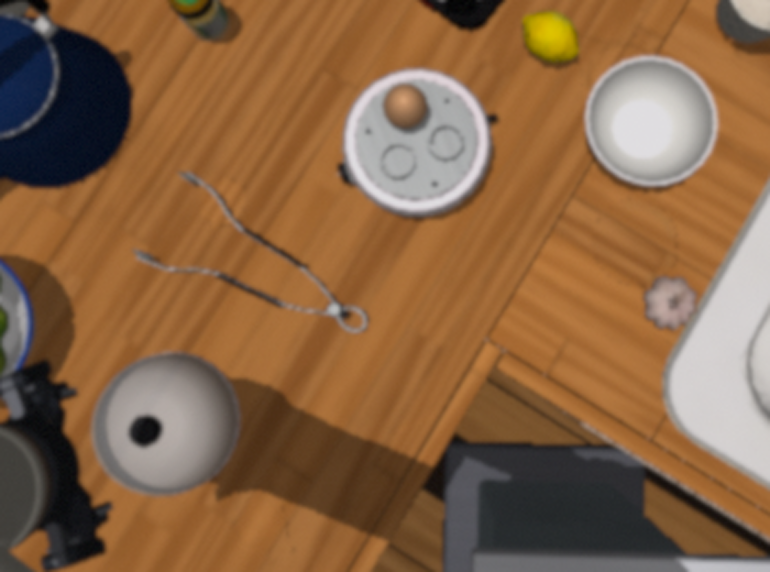

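```bash
python3 -c "
from h import *
np.set_printoptions(precision=4,suppress=True)
c=env.capture('top')
T=lambda a,b,z:plane(c,135+a/6,195+b/6,z)
A=[T(335,235,.022),T(510,340,.022)];B=[T(265,355,.022),T(440,443,.022)]
m1=(A[0]+B[0])/2;m2=(A[1]+B[1])/2;g=(m1+m2)/2;d=m1-m2
pv=T(582,453,.026);t=(T(190,97,.02)+T(70,307,.02))/2
print(A,B);print('grip',g,np.degrees(np.arctan2(d[1],d[0])),'pivot',pv,'tips',t)
d=t-pv;print(np.degrees(np.arctan2(d[1],d[0])),np.hypot(d[0],d[1]), np.linalg.norm(g-pv)); d/=np.hypot(d[0],d[1]);print(pv+d*.09,t-d*.12)
E=plane(c,80+406/2.2,130+106/2.2,.1);print('egg',E)
for a,b in((446,143),(398,161)):print(plane(c,80+a/2.2,130+b/2.2,.076))
print('cooker',[plane(c,80+a/2.2,130+b/2.2,.066) for a,b in((344,142),(492,142),(418,70),(418,214))])
o=env.observe();print(tool(np.array([.431,.387,.2])-o['ee_pos']))
"
```

```text
[array([0.4718, 0.4068, 0.022 ]), array([0.4335, 0.3378, 0.022 ])] [array([0.4253, 0.431 , 0.022 ]), array([0.3938, 0.3626, 0.022 ])]
grip [0.4311 0.3845 0.022 ] 63.061885834087064 pivot [0.3915 0.3082 0.026 ] tips [0.4829 0.4867 0.02  ]
62.892937942673 0.2006221673053584 0.0861208576060258
[0.4325 0.3883 0.0233] [0.4282 0.3799 0.0236]
egg [0.591  0.2384 0.1   ]
[0.5592 0.1978 0.076 ]
[0.5396 0.2455 0.076 ]
cooker [array([0.5593, 0.3014, 0.066 ]), array([0.5632, 0.151 , 0.066 ]), array([0.6364, 0.2284, 0.066 ]), array([0.4878, 0.2241, 0.066 ])]
[-0.1411  0.117   0.04  ]
```

```bash
python3 -m crank '[[100,-0.02,0.016,0,6],[100,-0.045,0.036,0.01,13],[100,-0.07,0.057,0.02,20],[100,-0.095,0.077,0.03,28],[100,-0.12,0.097,0.04,36],[100,-0.141,0.115,0.05,44],[100,-0.141,0.116,0.06,48.6],[100,-0.141,0.116,0.06,48.6]]'
python3 -c "
from h import *
c=env.capture('wrist');im=c['img'][:,:,::-1].copy()
for x,z in ((0,.026),(.09,.013),(.21,.013),(.21,.026)):
    p=(.431+(x-.09)*.454,.3855+(x-.09)*.891,z);u=proj(c,p,True);print(x,u);cv2.circle(im,tuple(int(round(a)) for a in u),2,(0,0,255),-1)
cv2.imwrite('pics/w9.png',im)
o=env.observe();print(o['qpos'])"
```

```text
t: 9.8
ee_pos: [0.4294, 0.3843, 0.1769]
tcp_rot: [[0.457, 0.889, 0.0], [0.889, -0.457, -0.002], [-0.002, 0.001, -1.0]]
contact_force: [-1.2, 0.7, -0.6]
finger_gap: 0.999
0 [275.83884102 278.35726561]
0.09 [275.567545   190.10407336]
0.21 [275.15351732  66.84752876]
0.21 [275.16537255  64.53819552]
[-0.69980419  0.39230254 -0.10045263  1.79479318  0.04823748  0.95692733
 -1.29084651]
```

View pics/w9.png

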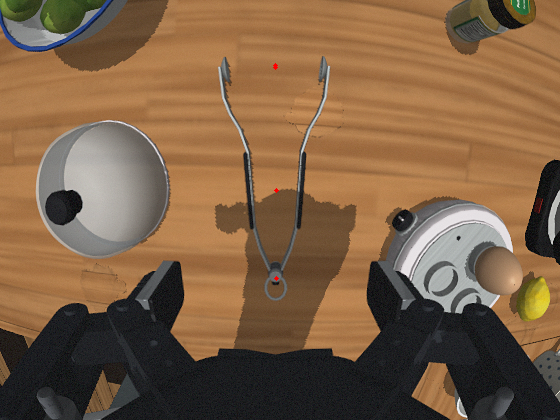

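```bash
python3 -m crank '[[100,0.001,0.001,0.03,0],[100,0.002,0.001,0.07,0],[100,0.002,0.001,0.11,0],[100,0.002,0.001,0.14,0],[100,0.002,0.001,0.155,0],[100,0.002,0.001,0.163,0],[100,0.002,0.001,0.165,0]]'; python3 -c "
from h import *
c=env.capture('scene');cv2.imwrite('pics/s9.png',crop(c['img'],165,200,325,320,5))
c=env.capture('wrist');cv2.imwrite('pics/w10.png',c['img'][:,:,::-1])"
```

```text
t: 10.55
ee_pos: [0.4304, 0.3874, 0.0129]
tcp_rot: [[0.452, 0.892, 0.0], [0.892, -0.452, -0.001], [-0.0, 0.001, -1.0]]
contact_force: [-0.8, 0.4, -0.5]
finger_gap: 1.003
```

View pics/s9.png

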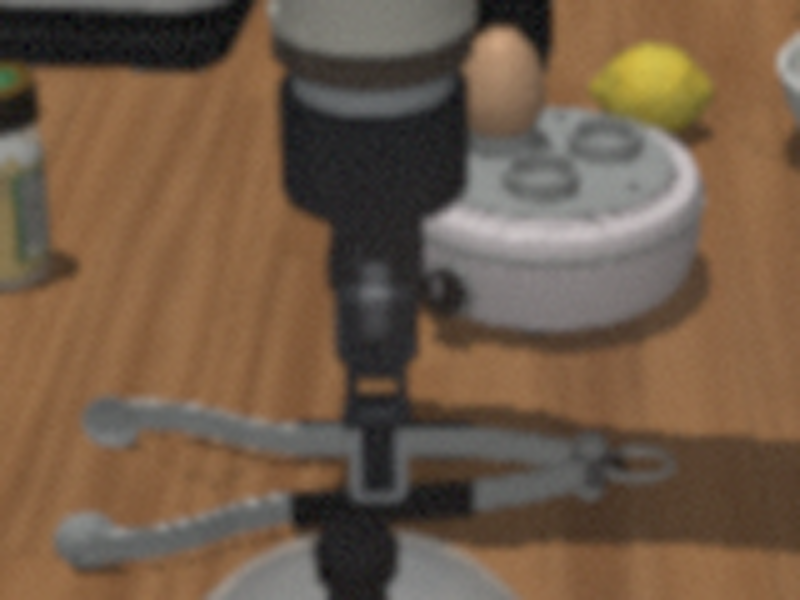

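View pics/w10.png

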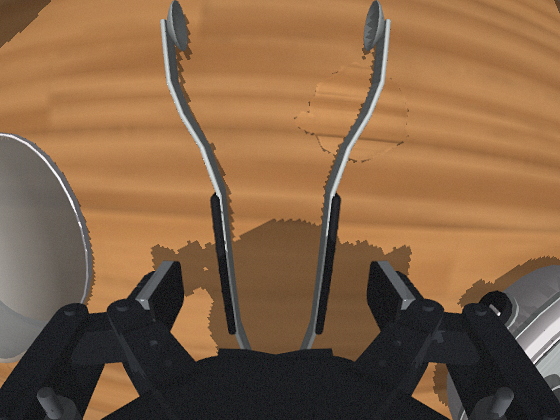

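```bash
python3 -m crank '[[100,0,0,0.004,0],[100,0,0,0.008,0],[100,0,0,0.01,0],[62,0,0,0.01,0],[62,0,0,0.01,0],[62,0,0,0.01,0]]'; python3 -m crank '[[56,0,0,0,0],[56,0,0,0,0]]';  python3 -c "
from h import *
c=env.capture('scene');cv2.imwrite('pics/s10.png',crop(c['img'],165,200,325,320,5))
c=env.capture('wrist');cv2.imwrite('pics/w11.png',c['img'][:,:,::-1])"
```

```text
t: 11.25
ee_pos: [0.4316, 0.3881, 0.0047]
tcp_rot: [[0.453, 0.892, 0.002], [0.892, -0.453, 0.001], [0.002, 0.002, -1.0]]
contact_force: [0.1, -0.9, 3.6]
finger_gap: 0.624
t: 11.45
ee_pos: [0.432, 0.3888, 0.0056]
tcp_rot: [[0.453, 0.892, 0.003], [0.892, -0.453, 0.002], [0.003, 0.002, -1.0]]
contact_force: [-1.4, -0.3, 6.7]
finger_gap: 0.564
```

View pics/s10.png

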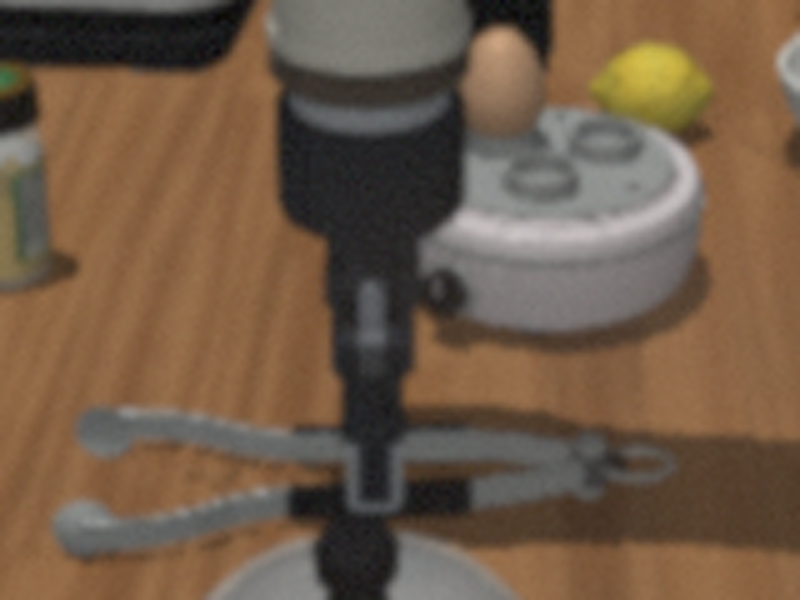

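View pics/w11.png

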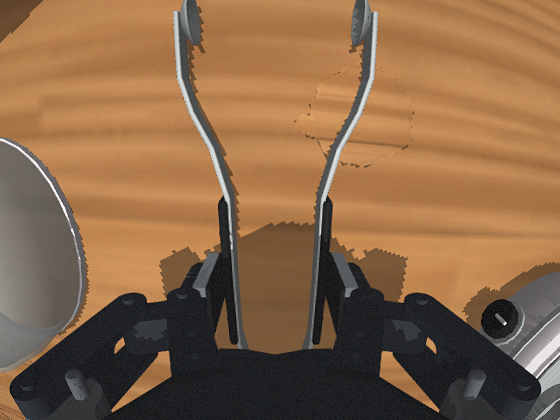

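```bash
python3 -m crank '[[55,0,0,-0.003,0],[55,0,0,-0.01,0],[55,0,0,-0.025,0],[55,0,0,-0.045,0],[55,0,0,-0.065,0],[55,0,0,-0.08,0],[55,0,0,-0.08,0]]';  python3 -c "
from h import *
c=env.capture('scene');cv2.imwrite('pics/s11.png',crop(c['img'],165,160,325,280,5))
c=env.capture('wrist');cv2.imwrite('pics/w12.png',c['img'][:,:,::-1])"
```

```text
t: 12.25
ee_pos: [0.4333, 0.39, 0.0886]
tcp_rot: [[0.453, 0.892, 0.007], [0.892, -0.453, 0.006], [0.008, 0.004, -1.0]]
contact_force: [0.2, 0.9, -0.9]
finger_gap: 0.551
```

View pics/s11.png

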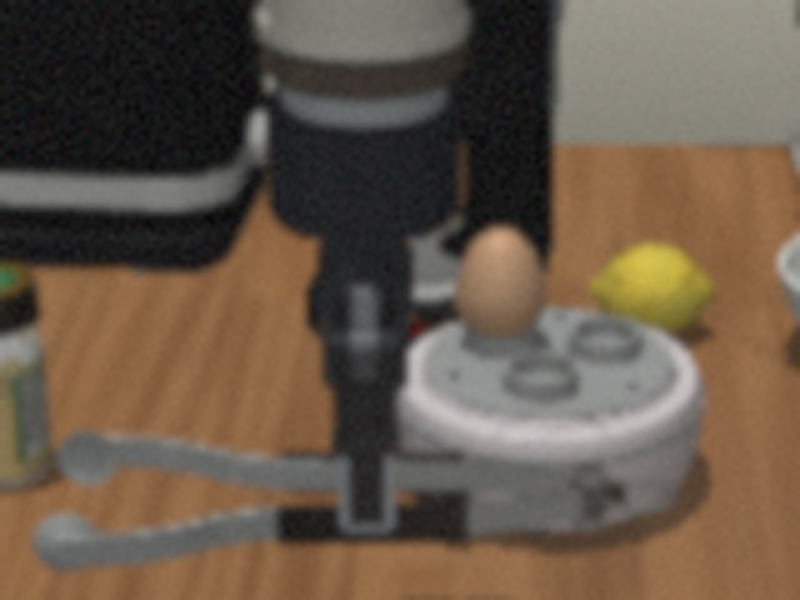

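View pics/w12.png

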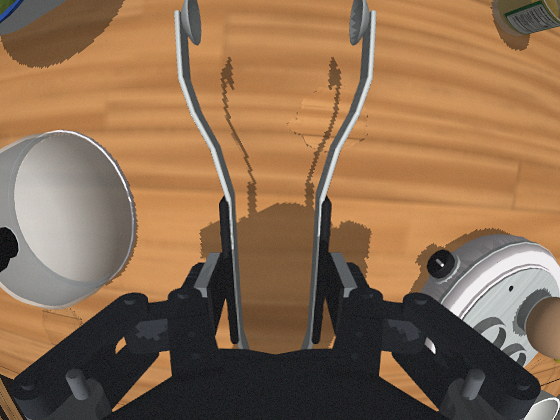

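```bash
python3 -c "
from h import *
o=env.observe();R=o['tcp_rot'];p=o['ee_pos'];x=R[:,0]*[1,1,0]
t=p+x*.1166+[0,0,.0075]
c=env.capture('wrist');print('w',proj(c,t,True),[proj(c,t+R[:,1]*s,True) for s in(-.04,.04)])
c=env.capture('scene');print('s',proj(c,t),[(proj(c,t+R[:,1]*s)-[165,160])*5 for s in(-.04,.04)])
print(tool(np.array([.5915,.238,.2])-[.1166*.453,.1166*.892,0]-p),o['qpos'])
"
```

```text
w [274.37970255  16.11988161] [array([184.31549493,  20.86199614]), array([364.56257415,  20.72415229])]
s [181.37984819 260.79134561] [array([ 69.59266934, 554.19749081]), array([ 93.3023282 , 457.40438034])]
[-0.1784001   0.21067579 -0.1141036 ] [-0.70640312  0.51795311 -0.09348349  1.84850257  0.06748005  0.77367565
 -1.30571582]
```

```bash
python3 -m crank '[[55,0,0,-0.03,0],[55,0,0,-0.065,0],[55,-0.015,0.017,-0.1,0],[55,-0.04,0.047,-0.114,0],[55,-0.07,0.083,-0.114,0],[55,-0.1,0.118,-0.114,0],[55,-0.13,0.153,-0.114,0],[55,-0.155,0.183,-0.114,0]]';python3 -c "
from h import *
o=env.observe();R=o['tcp_rot'];p=o['ee_pos'];x=R[:,0]*[1,1,0];x/=np.linalg.norm(x)
print(tool(np.array([.5915,.238,.2])-.1166*x-p),x)
"
```

```text
t: 13.25
ee_pos: [0.5239, 0.1637, 0.1976]
tcp_rot: [[0.454, 0.891, 0.0], [0.891, -0.454, -0.0], [-0.0, 0.0, -1.0]]
contact_force: [0.9, 0.2, -1.0]
finger_gap: 0.554
[-0.01967834  0.02646093 -0.00240578] [ 0.45411059  0.89094533 -0.        ]
```

```bash
python3 -m crank '[[55,-0.012,0.016,0,0],[55,-0.02,0.026,0,0],[55,-0.02,0.026,0,0],[55,-0.02,0.026,0,0]]';python3 -c "
from h import *
c=env.capture('scene');cv2.imwrite('pics/s12.png',crop(c['img'],205,120,345,260,4))
c=env.capture('wrist');cv2.imwrite('pics/w13.png',c['img'][:,:,::-1])
o=env.observe();R=o['tcp_rot'];p=o['ee_pos'];x=R[:,0]*[1,1,0]
print('w',proj(c,p+x*.1166+[0,0,.0075],True),'egg top',proj(c,(.5915,.238,.126),True), p+x*.1166)"
```

```text
t: 13.65
ee_pos: [0.5372, 0.1356, 0.197]
tcp_rot: [[0.453, 0.892, -0.001], [0.892, -0.453, 0.0], [-0.0, -0.001, -1.0]]
contact_force: [-0.4, 1.2, -2.0]
finger_gap: 0.551
w [274.0415211   15.35295423] egg top [278.53974102  53.97837097] [0.58976184 0.2404196  0.19733579]
```

View pics/s12.png

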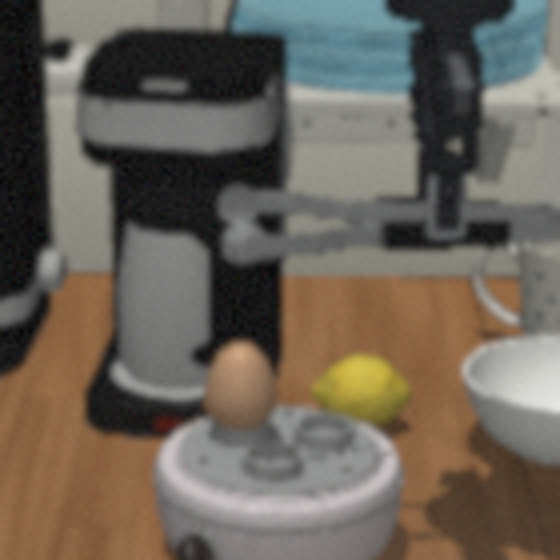

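View pics/w13.png

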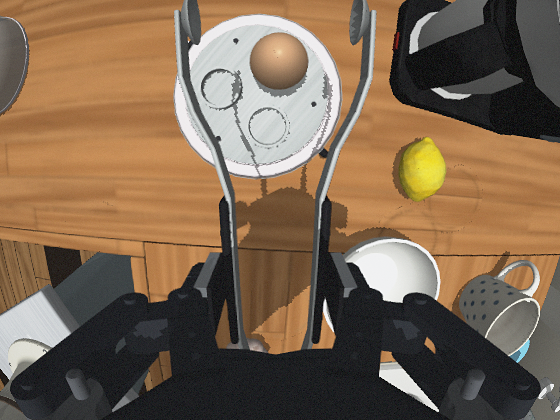

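```bash
python3 -m crank '[[55,-0.001,0.0025,0.02,0],[55,-0.001,0.0025,0.04,0],[55,-0.001,0.0025,0.06,0],[55,-0.001,0.0025,0.08,0],[55,-0.001,0.0025,0.093,0],[55,-0.001,0.0025,0.1,0],[55,-0.001,0.0025,0.1,0]]';python3 -c "
from h import *
c=env.capture('scene');cv2.imwrite('pics/s13.png',crop(c['img'],205,170,345,275,5))
c=env.capture('wrist');cv2.imwrite('pics/w14.png',c['img'][:,:,::-1])
o=env.observe();R=o['tcp_rot'];p=o['ee_pos'];x=R[:,0]*[1,1,0]
print('w',proj(c,p+x*.1166+[0,0,.0075],True),'egg',proj(c,(.5915,.238,.126),True),proj(c,(.5915,.238,.093),True), p+x*.1166)"
```

```text
t: 14.45
ee_pos: [0.5381, 0.135, 0.0966]
tcp_rot: [[0.45, 0.893, -0.002], [0.893, -0.45, 0.0], [-0.001, -0.002, -1.0]]
contact_force: [0.5, 0.8, -1.0]
finger_gap: 0.553
w [275.5183643   15.05825301] egg [275.62789813   0.75041265] [275.60522777  25.12810483] [0.59191608 0.23891423 0.09794436]
```

View pics/s13.png

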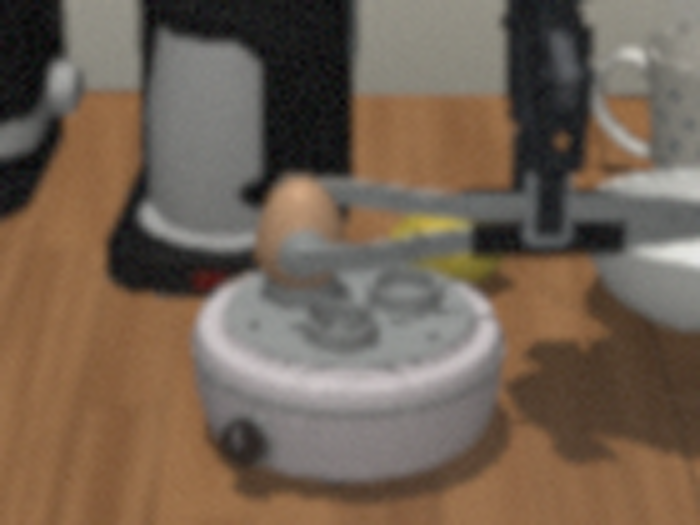

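View pics/w14.png

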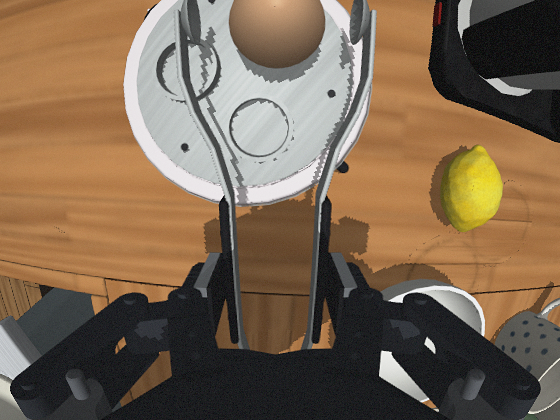

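```bash
python3 -m crank '[[55,0,0,0.005,0],[55,0,0,0.01,0],[55,0,0,0.012,0],[55,0,0,0.012,0]]';python3 -c "
from h import *
c=env.capture('scene');cv2.imwrite('pics/s14.png',crop(c['img'],235,190,315,250,10))
c=env.capture('wrist');im=c['img'][:,:,::-1].copy()
o=env.observe();R=o['tcp_rot'];p=o['ee_pos'];x=R[:,0]*[1,1,0];y=R[:,1]
t=p+x*.1166+[0,0,.0075];print(t)
e=np.array([.5915,.238,.093])
for a in np.linspace(0,6.28,60):
    u=proj(c,e+.0225*np.array([np.cos(a),np.sin(a),0]),True)
    cv2.circle(im,tuple(int(round(v)) for v in u),1,(0,0,255),-1)
for s in(-.04,.04):
  for a in np.linspace(0,6.28,30):
    u=proj(c,t+y*s+.013*(np.cos(a)*x+np.sin(a)*np.array([0,0,1])),True)
    cv2.circle(im,tuple(int(round(v)) for v in u),1,(0,255,0),-1)
cv2.imwrite('pics/w15.png',cv2.resize(im[0:120,150:400],None,fx=3,fy=3))"
```

```text
t: 14.95
ee_pos: [0.539, 0.1347, 0.0856]
tcp_rot: [[0.451, 0.893, -0.0], [0.893, -0.451, 0.001], [0.0, -0.001, -1.0]]
contact_force: [-0.0, 0.2, -1.9]
finger_gap: 0.551
[0.59191319 0.23888064 0.09343262]
```

View pics/s14.png

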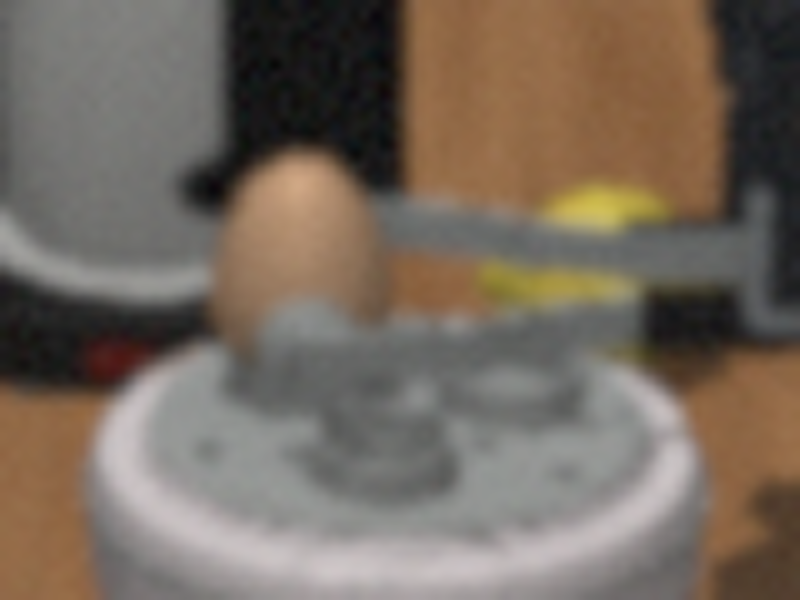

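View pics/w15.png

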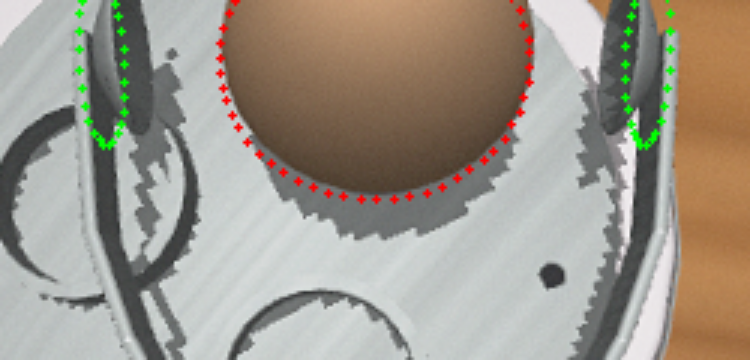

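```bash
python3 -c "
from h import *
c=env.capture('scene');o=env.observe();R=o['tcp_rot'];p=o['ee_pos'];x=R[:,0]*[1,1,0];y=R[:,1]
t=p+x*.1186+[0,0,.0075]
im=crop(c['img'],235,190,315,250,10).copy()
def d(q,col):
    u=(proj(c,q)-[235,190])*10;cv2.circle(im,tuple(int(round(v)) for v in u),3,col,-1)
for a in np.linspace(0,6.28,40):
    for s in(-.038,.038): d(t+y*s+.013*(np.cos(a)*x+np.sin(a)*np.array([0,0,1])),(0,255,0))
    d(np.array([.5915,.238,.093])+.0225*np.array([np.cos(a),np.sin(a),0]),(0,0,255))
d((.5915,.238,.126),(255,0,0));d((.5915,.238,.069),(255,0,0))
for zz in(.0855,):
  for a in(-.03,-.04,-.05):
    d(p+y*-.025+x*.038+[0,0,.0075],(255,255,0))
cv2.imwrite('pics/s15.png',im)"
```

```text
(no output)
```

View pics/s15.png

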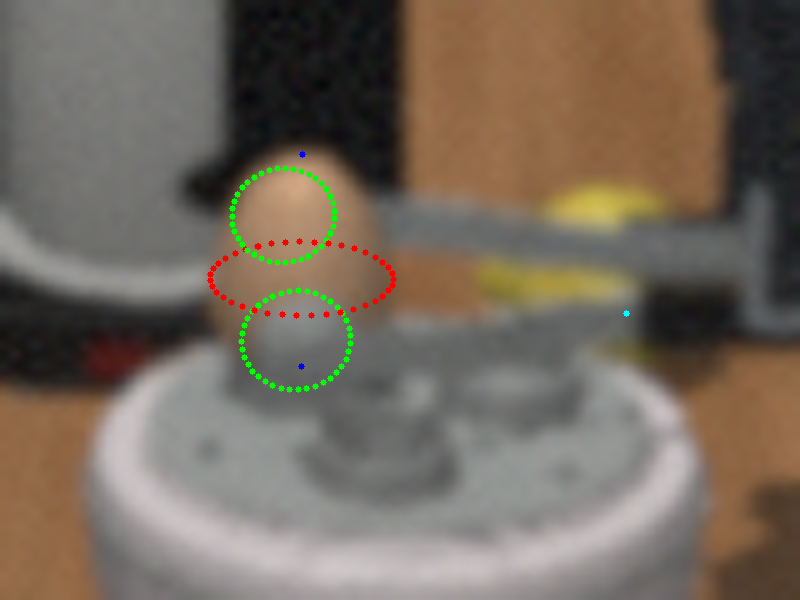

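```bash
python3 -m crank '[[50,0,0,-0.0005,0],[46,0,0,-0.001,0],[43,0,0,-0.0015,0],[41,0,0,-0.002,0],[41,0,0,-0.002,0]]';python3 -c "
from h import *
c=env.capture('scene');cv2.imwrite('pics/s16.png',crop(c['img'],235,190,315,250,10))
c=env.capture('wrist');cv2.imwrite('pics/w16.png',crop(c['img'],150,0,400,120,3))"
```

```text
t: 15.6
ee_pos: [0.5395, 0.1349, 0.0882]
tcp_rot: [[0.451, 0.893, 0.001], [0.893, -0.451, 0.001], [0.001, 0.0, -1.0]]
contact_force: [-0.1, -0.2, -2.0]
finger_gap: 0.41
```

View pics/s16.png

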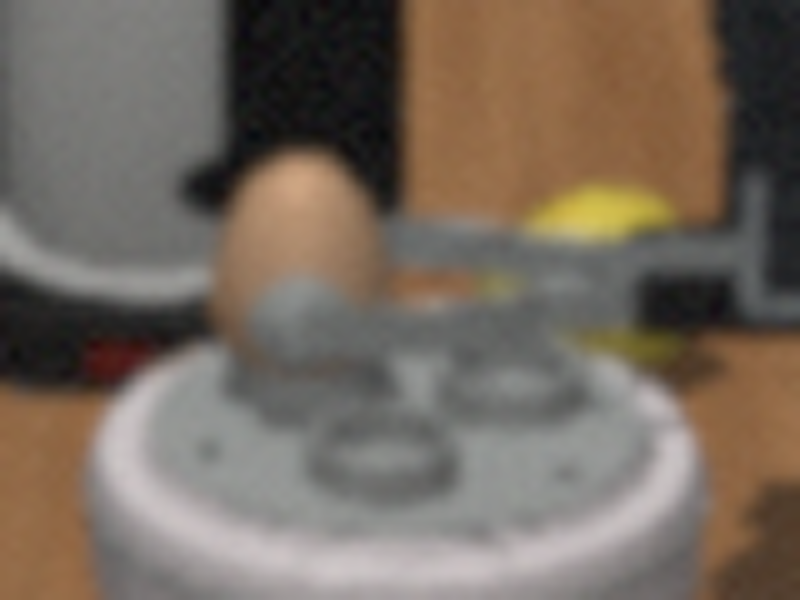

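View pics/w16.png

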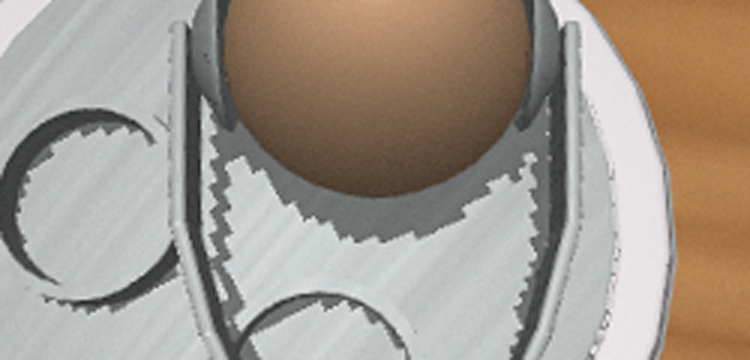

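```bash
python3 -m crank '[[41,0,0,0.001,0],[39,0,0,0.001,0],[36,0,0,0.001,0],[33,0,0,0.001,0],[30,0,0,0.001,0],[27,0,0,0.001,0],[25,0,0,0.001,0],[25,0,0,0.001,0]]';python3 -c "
from h import *
c=env.capture('scene');cv2.imwrite('pics/s17.png',crop(c['img'],235,190,315,250,10))
c=env.capture('wrist');cv2.imwrite('pics/w17.png',c['img'][:,:,::-1])"
```

```text
t: 16.5
ee_pos: [0.5395, 0.1348, 0.0871]
tcp_rot: [[0.451, 0.893, 0.001], [0.893, -0.451, 0.001], [0.001, 0.0, -1.0]]
contact_force: [0.9, 0.1, -2.2]
finger_gap: 0.365
```

View pics/s17.png

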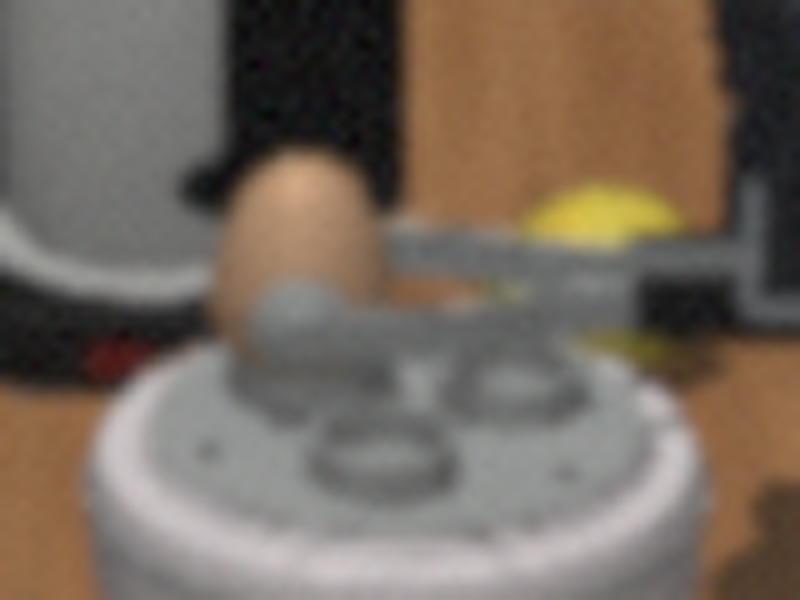

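View pics/w17.png

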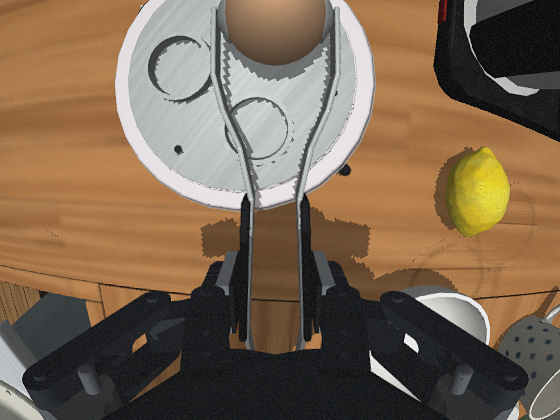

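Closed on the egg: the gap stopped at 0.365 with 25 commanded. Lift straight up, slowly.

```bash
python3 -m crank '[[20,0,0,0,0],[20,0,0,-0.003,0],[20,0,0,-0.01,0],[20,0,0,-0.02,0],[20,0,0,-0.032,0],[20,0,0,-0.045,0],[20,0,0,-0.06,0],[20,0,0,-0.075,0]]';python3 -c "
from h import *
c=env.capture('scene');cv2.imwrite('pics/s18.png',crop(c['img'],205,150,345,255,5))
c=env.capture('wrist');cv2.imwrite('pics/w18.png',crop(c['img'],150,0,400,120,3))"
```

```text
t: 17.4
ee_pos: [0.5397, 0.1348, 0.1639]
tcp_rot: [[0.451, 0.893, 0.002], [0.893, -0.451, 0.001], [0.002, 0.001, -1.0]]
contact_force: [-0.5, 0.2, -2.5]
finger_gap: 0.367
```

View pics/s18.png

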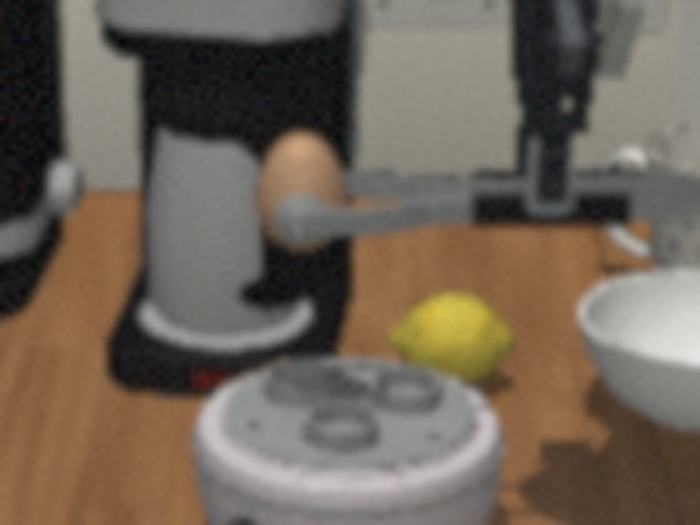

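View pics/w18.png

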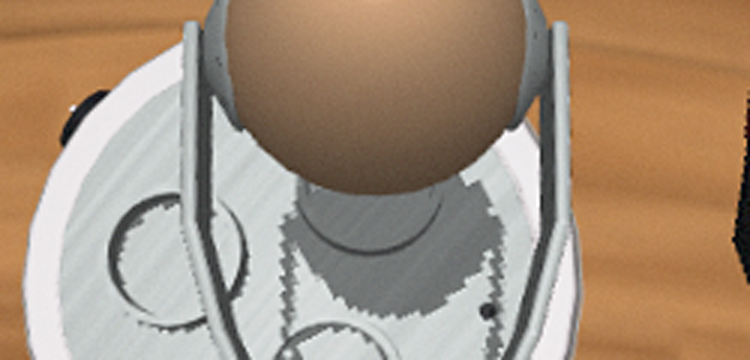

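```bash
python3 -m crank '[[20,-0.009,0.0045,0,0],[20,-0.027,0.0135,0,0],[20,-0.05,0.025,0,0],[20,-0.075,0.038,0,0],[20,-0.1,0.05,0,0],[20,-0.125,0.063,0,0],[20,-0.145,0.073,0,0],[20,-0.16,0.081,0,0]]'; python3 -c "
from h import *
o=env.observe();R=o['tcp_rot'];p=o['ee_pos'];x=R[:,0]*[1,1,0]
print(tool(np.array([.592,-.013,.13])-x*.117-p),o['qpos'])"
```

```text
t: 18.3
ee_pos: [0.5406, -0.0471, 0.1642]
tcp_rot: [[0.453, 0.891, 0.005], [0.891, -0.453, 0.001], [0.003, 0.003, -1.0]]
contact_force: [-0.5, 0.6, -2.2]
finger_gap: 0.367
[-0.06343465  0.03029269  0.03412824] [-0.02582639  0.34770568  0.07790745  1.89857161 -0.03622977  0.89213576
 -0.4004194 ]
```

```bash
python3 -m crank '[[20,-0.015,0.007,0,0],[20,-0.034,0.016,0,0],[20,-0.05,0.024,0.008,0],[20,-0.06,0.029,0.018,0],[20,-0.063,0.03,0.028,0],[20,-0.063,0.03,0.033,0],[20,-0.063,0.03,0.033,0]]';python3 -c "
from h import *
c=env.capture('scene');cv2.imwrite('pics/s19.png',c['img'][:,:,::-1])
c=env.capture('top');cv2.imwrite('pics/t19.png',c['img'][:,:,::-1])
c=env.capture('wrist');cv2.imwrite('pics/w19.png',c['img'][:,:,::-1])
o=env.observe();R=o['tcp_rot'];p=o['ee_pos'];x=R[:,0]*[1,1,0]
print(p+x*.117,[proj(c,(.592+.068*np.cos(a),-.0132+.068*np.sin(a),.055),True) for a in(0,1.57,3.14,4.71)])"
```

```text
t: 19.0
ee_pos: [0.5379, -0.1155, 0.1297]
tcp_rot: [[0.452, 0.892, 0.002], [0.892, -0.452, 0.003], [0.003, 0.0, -1.0]]
contact_force: [-0.6, -0.1, -1.3]
finger_gap: 0.368
[ 0.5921402  -0.01133843  0.13126424] [array([361.94758814,  19.34829568]), array([232.43247245, -20.93107334]), array([188.61404971, 101.98551123]), array([319.97978905, 143.31283145])]
```

View pics/s19.png

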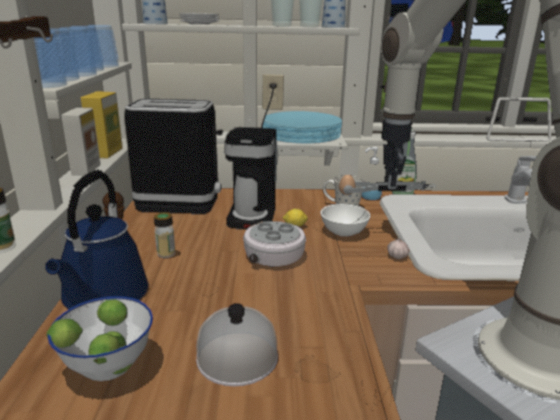

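View pics/t19.png

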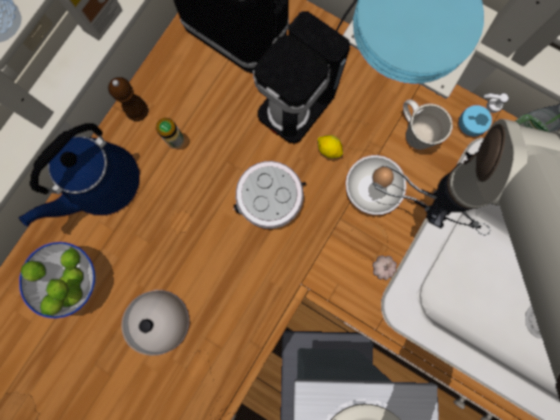

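View pics/w19.png

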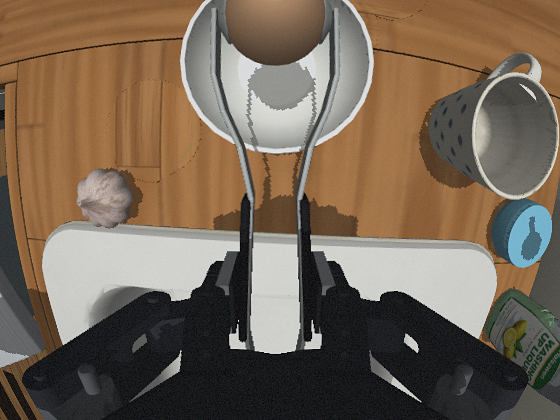

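```bash
python3 -m crank '[[20,0,0,0,0],[20,0,0,0,0],[20,0,0,0,0],[20,0,0,0,0],[20,0,0,0,0]]';python3 -c "
from h import *
c=env.capture('top');print(plane(c,384,176.5,.145));
B=lambda a,b:plane(c,a,b,.055)
c2=env.capture('scene');cv2.imwrite('pics/s20.png',crop(c2['img'],310,150,440,250,6))
print(plane(c2,346,181,.137)); o=env.observe();print(o['t'],o['ee_pos'],o['finger_gap'],o['dq'])"
```

```text
t: 19.65
ee_pos: [0.5393, -0.1157, 0.1314]
tcp_rot: [[0.452, 0.892, 0.005], [0.892, -0.452, 0.002], [0.004, 0.004, -1.0]]
contact_force: [-0.1, 0.7, -1.4]
finger_gap: 0.365
[ 0.59121675 -0.01085991  0.145     ]
[ 0.6151587  -0.02856964  0.137     ]
19.75 [ 0.53926422 -0.11579212  0.13128482] 0.36739233176378755 [ 2.10698404e-05  3.88921583e-04  7.73747361e-04 -2.92249924e-04
  1.01847060e-05  5.35185260e-04 -2.06078972e-03]
```

View pics/s20.png

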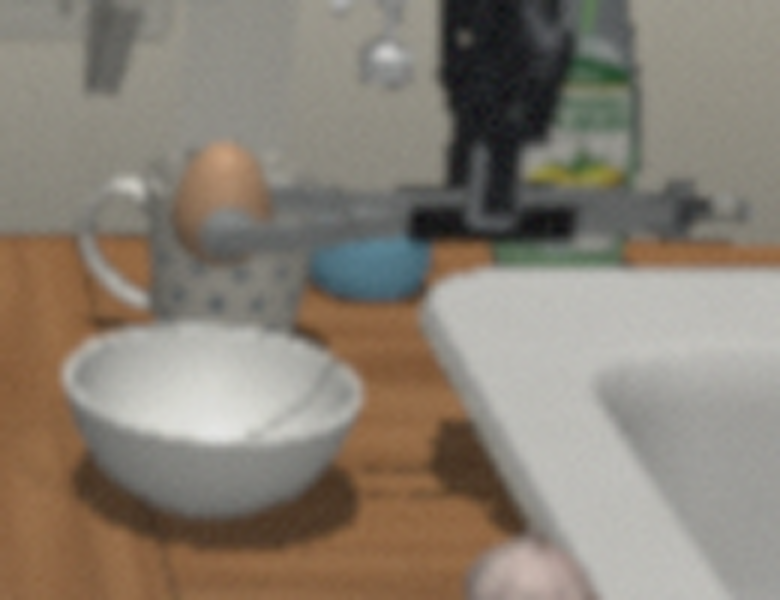

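```bash
python3 -c "
from h import *
print(env.finish_job())"
```

```text
the job is handed in; nothing more can be done
None
```

The job is handed in, with the egg held still in the tongs above the bowl. Whether it passed isn't known yet, since handing it in reports no verdict.

- **What I did:** I lifted the lid off by its knob and stood it rim down on open worktop at about (0.27, 0.475) m, well clear of the cooker. I then picked up the tongs by their grips, closed them on the egg, lifted it straight out and carried it over the bowl. This took 19.75 s of the 56 s allowed.
- **Last checks:** The top camera puts the egg's middle about 2 mm from the bowl's axis, and it is roughly 0.14 m above the worktop. Pictures show the egg and tongs clear of the bowl and cooker, the lid upright, and the lemon and garlic not visibly moved. The gripper stopped at 0.367 open with 20 % commanded, so it is squeezing the tongs, and joint speeds were close to zero.

**What failed or disagreed:**
- **First grasp of the knob:** It closed just above the knob, without touching it. In the pictures the fingertips ended about level with the reported tool point, not 22 mm ahead of it. I went about 18 mm lower and the second grasp held.
- **Scene camera:** It disagreed with the top camera throughout, by about 5 to 15 mm early on and by about 25 to 30 mm for the egg's final position. I relied on the top and wrist cameras, which agreed with each other. Even the scene camera's figure keeps the egg within the 50 mm limit.

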